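# Nest the matching angle brackets in the organiser tray

## Robot

A 6-joint arm with a two-finger parallel gripper is mounted at the origin on the work surface. World frame = base frame: x ahead of the robot, y to its left, z up, the work surface at z = 0. Lengths are in mm, angles in rad, forces in N, time in s.
With the tool pointing down it reaches from about 300 to 775 mm from the base axis. Payload 14.6 kg.
Tool frame: the origin (TCP) lies where the fingers leave the gripper's body, on its centre line; the fingertips stand 97 mm ahead of it and the grasp point (between the pads) lies ahead of it (grip_depth is the z of the grasp point in the tool frame, in mm); z points along the fingers, y is the line along which they close (so a half turn about z gives the same grasp; the last joint's range is limited). The gripper opens to 94 mm and grips with 3 to 60 N. Pads are 16 mm wide; open, the fingers measure 119 mm over their backs; the gripper's body (75 mm by 177 mm) begins 78 mm behind the grasp point.
Start: joints at [-1.302, 0.3, 1.521, -0, 1.321, -0.067], TCP at [181.231, -519.274, 302.646] pointing down, gripper open.
Joint ranges: [-3.03, 3.03], [-0.79, 2.21], [0.23, 2.52], [-1.04, 4.18], [0, 3.07], [-2.55, 2.55]. Speed limits (rad/s): [2.22, 2.22, 2.57, 3.14, 3.14, 3.14].

## Interface

Orientations are given as [roll, pitch, yaw] about the fixed x, y, z axes, in that order (R = Rz(yaw) Ry(pitch) Rx(roll)).
In Python, from cell import read_state, camera, sign_off, regions_of, spot_point, grip_depth gives the robot as it stands. The module is installed in compiled form; this text tells all that it offers.
- The arm moves only by the tool send_rows, never from a script. Its argument "series" is a list of rows, each a list of 3 entries, a list of its own where there are three numbers: the shift along the world's x, y, z in mm, then the turn about the world's z in degrees, then the closure, from -1 (fully open) to 1 (shut), so that 0 is half open. A call has 1 to 12 rows; each row shifts and turns the commanded pose from where the row before left it; what a row does not reach is not made up. A row lasts 1/10 s, in which the tool goes at most 50 mm and 8.59 degrees, less where a joint would pass 70% of its speed; a pose out of reach is approached as far as the arm can. A call is refused whole if a number of a shift passes 50 or a number of a turn 8.59, either way. A call with a gripper value outside its range is refused whole. The fingers move at their own pace and stop on an object; "squeeze" is the grip in N (left out, the last holds). Time passes only in rows, so rows that do not move let the fingers close. It gives the time, the measured TCP pose, the force, the opening and the grip force at its end, in the units of the state.
- read_state(): the state, without advancing time (a new reading comes with each control period).
- camera(name): name is "scene" or "top"; returns a dict with "color" (400x640x3 uint8, blue, green, red), "fx", "fy", "cx", "cy" (pixels), "camera_from_world" (4x4, takes a point from world to camera coordinates). Camera axes: x right, y down, z forward; pixel columns grow to the right and rows downward; lengths in mm; the calibration is good to about 2 mm. A picture is of the moment at which its call begins. There is no depth.
- sign_off(): hands the job in; it is judged then, once.
Trained networks look in a picture, given as the dict that the camera call returned (one of the last four; its "shot" number tells which), for a name from the list of things; names that differ only in an ending like _2 or _b are one class to them, and where a whole thing is asked for, a point or a joint stands for the part that bears it (a point fixed in the world has none). Each returns a list of dicts, best first, with "confidence" (0 to 1); they miss things now and then, are a little off and sometimes report something else, mostly with a low value. They report only what shows in the picture. A call takes as long as a camera call.
- regions_of(thing, picture): "mask" (400x640 bool, what is visible of it).
- spot_point(thing, picture): "point" ([x, y, z] in mm, in the coordinates of the camera as it stood for that picture, good to about 4 mm: a listed point, or the origin of a listed thing).
The state is a dict: "clock": time; "joints": joint angles; "qd": joint speeds; "effort": joint torques, N m; "eef_pos": TCP position; "eef_rot": TCP orientation; "wrist_force": force on the tool from outside, world axes, zero at the start; "moment": the same for the moment, N m; "finger_gap": finger opening in mm; "finger_force": force on a finger pad.
Only numpy, scipy, OpenCV 4.12 (cv2) and the standard library are available. Lean on these libraries where they do the work, as an engineer would, in place of code of your own. Each camera call takes 0.05 s, during which the arm holds its last target. There are 200 camera calls.

## Task

Put the three matching plain right-angle steel brackets away in the grey organiser tray: lift the tray's divider out of its slot and drop it fully home into the next slot towards the two shelf pegs, so that the empty bay becomes long enough, then nest the three brackets in that bay as one upright stack, ridges up, edges lined up and each fully seated on the one below. The wide-angle bracket and the webbed bracket do not nest with them: leave those two where they are, and do not disturb the drill or the hinge jig.

Things in the scene. Friction and masses are not known exactly. Their poses are not given: they have to be found in the camera images.
- bracket_a_mid (a point): one of the three matching plain steel right-angle brackets, standing like a tent (ridge up): 80 mm legs of 8 mm plate, 40 mm wide along the ridge, 62 mm high, 113 mm across the leg ends, about 0.38 kg. This point: its centre, half-way up (31 mm), in the empty space under the ridge; z up, x along the ridge (cut edges at x = +-20 mm), y from leg end to leg end.
- bracket_b_mid (a point): one of the three matching plain steel right-angle brackets, standing like a tent (ridge up): 80 mm legs of 8 mm plate, 40 mm wide along the ridge, 62 mm high, 113 mm across the leg ends, about 0.38 kg. This point: its centre, half-way up (31 mm), in the empty space under the ridge; z up, x along the ridge (cut edges at x = +-20 mm), y from leg end to leg end.
- bracket_c_mid (a point): one of the three matching plain steel right-angle brackets, standing like a tent (ridge up): 80 mm legs of 8 mm plate, 40 mm wide along the ridge, 62 mm high, 113 mm across the leg ends, about 0.38 kg. This point: its centre, half-way up (31 mm), in the empty space under the ridge; z up, x along the ridge (cut edges at x = +-20 mm), y from leg end to leg end.
- bracket_obtuse_mid (a point): a reject: steel bracket of the same 40 mm width, 80 mm legs and 8 mm plate, but bent to 135 degrees: a flatter tent, 38 mm high and 148 mm across. Point at its centre, half-way up (19 mm); z up, x along its ridge, y from leg end to leg end. Leave it alone.
- bracket_webbed_mid (a point): a reject: steel right-angle bracket, 40 mm wide, 80 mm legs of 8 mm plate, with a triangular web between them; one leg lies flat, the other stands up at its -y end, 80 mm high. Point at its centre, 40 mm up; z up, x along its width, y along the flat leg. Leave it alone.
- tray: fixed open grey plastic tray, 220 (y) by 114 (x) mm outside, 214 by 108 inside, floor 3 mm, walls up to z = 34 mm; origin at the centre of its underside, z up. Ribs form three slots for the divider across it, at y = -33, +2 and +37 mm. Two flat shelf pegs (under 12 mm high) lie at its +y end, the -y end is empty. Divider at +2: the empty bay is 107 mm long; at +37: 142 mm.
- slot_wanted (a point): the slot next to the shelf pegs, where the divider is to stand: point on the tray's floor (3 mm above its underside) in the middle of that slot; axes as the tray's. Each slot is 8 mm wide (y) between ribs that stand 6 mm out of the side walls and reach up to z = 32 mm above the tray's underside; open at the top, with no funnel.
- bay_middle (a point): point on the tray's floor, in the middle of the empty bay once the divider has been moved; axes as the tray's. The brackets fit with ridges along the tray's x. Each nests 11.3 mm higher than the one under it, so fingers that reach less than 11 mm below its ridge clear the edges of the one beneath; set down a few mm off sideways (y) it slides home by itself.
- divider_tab (a point): finger tab of the loose white divider: a plate 104 mm wide (x), 4 mm thick (y), 30 mm high across the tray, 40 g, at the start in the middle slot. The tab on its top edge is 26 (x) by 10 (y) mm and reaches from 29 to 55 mm above the divider's foot. Point at the tab's centre, 42 mm above the foot; z up. In a slot it has 2 mm of play each way in x and y and can lean 0.1 rad.
- drill: bystander: blue cordless drill driver upright on its black battery (74 x 115 mm), 203 mm high; its head lies along y from -85 to +108 mm (chuck to +y), 62 mm thick, at heights 142 to 203 mm; origin at the centre of its underside, z up. Do not disturb it.
- hinge_jig: bystander: black plastic hinge-drilling jig, 73 x 125 mm (x, y), 42 mm high, beyond the brackets; origin at the centre of its underside. (An orange clamp, fixed, bites the left rim of the cabinet top, 0.43 m and more to the left.) Do not disturb it.

How it is judged:
By the outcome, as a careful person would: the job done as asked, in the order asked, and still so for the second after the job is handed in, with the robot touching nothing.
It also fails if it takes over 72 s, if anything falls off the work surface, if the arm or the gripper's body presses on something with over 40 N, if the wrist force passes 120 N, or if a joint passes its speed limit or range.

## Working session

There is one attempt and no reset: what is moved stays moved. The work goes in short steps, Python scripts to look and compute and a tool call to move; the robot and the scene stay as the last step left them, time stands still between calls to the robot, and variables do not carry over. Pictures are saved under pics/ and viewed, at most 10 in all, crops included, and the job is handed in when it is done.

Besides the shell and the picture viewer there is one more tool, called after "Request:" as name(argument=value, ...), one argument or row to a line, values as JSON. send_rows: Moves the arm, as the interface text tells. Its arguments: {"type":"object","properties":{"series":{"type":"array"},"squeeze":{"type":"number"}},"required":["series"]}

```bash
mkdir -p pics; cat > h.py <<'E'
import numpy as np, cv2
from cell import *
def w(p,c): 
    M=np.linalg.inv(np.array(c["camera_from_world"])); return (M@np.r_[p,1])[:3]
def px(P,c):
    q=(np.array(c["camera_from_world"])@np.r_[P,1])[:3]; return c["fx"]*q[0]/q[2]+c["cx"],c["fy"]*q[1]/q[2]+c["cy"]
def onplane(u,v,z,c):
    M=np.linalg.inv(np.array(c["camera_from_world"])); o=M[:3,3]; d=M[:3,:3]@[(u-c["cx"])/c["fx"],(v-c["cy"])/c["fy"],1]
    return o+d*(z-o[2])/d[2]
def find(names,c):
    for n in names:
        for r in spot_point(n,c)[:5]: print(n,round(float(r["confidence"]),2),np.round(w(r["point"],c),0))
E
python3 - <<'E'
from h import *
print({k:np.round(v,3) for k,v in read_state().items()}); print(grip_depth)
for n in ["scene","top"]:
    c=camera(n); cv2.imwrite(f"pics/{n}0.png",c["color"]); print(n,np.round(np.linalg.inv(np.array(c["camera_from_world"]))[:3],2).tolist(),c["fx"])
    find(["bracket_a_mid","bracket_obtuse_mid","bracket_webbed_mid","tray","slot_wanted","bay_middle","divider_tab","drill","hinge_jig"],c)
E
```

```text
{'clock': np.float64(0.0), 'joints': array([-1.302,  0.3  ,  1.522, -0.   ,  1.321, -0.067]), 'qd': array([-0.001, -0.001, -0.001, -0.001,  0.001,  0.   ]), 'effort': array([ 1.0000e-03, -5.3181e+01, -3.5273e+01,  7.1000e-02,  2.4000e-02,
       -0.0000e+00]), 'eef_pos': array([ 181.195, -519.141,  302.092]), 'eef_rot': array([-3.14 , -0.   ,  0.336]), 'wrist_force': array([ 0.149, -0.137,  0.015]), 'moment': array([ 0.003, -0.015, -0.066]), 'finger_force': np.float64(0.0), 'finger_gap': np.float64(93.865)}
78.39999999999999
scene [[0.85, 0.36, -0.39, 1066.77], [0.53, -0.61, 0.59, -668.13], [-0.02, -0.71, -0.71, 848.08]] 487.27638874403385
bracket_a_mid 0.75 [452. -19.  29.]
bracket_obtuse_mid 0.79 [624. -88.  18.]
bracket_webbed_mid 0.62 [ 649. -266.   43.]
tray 0.81 [ 464. -274.    0.]
tray 0.6 [ 464. -237.   -1.]
slot_wanted 0.6 [ 462. -237.    3.]
bay_middle 0.64 [ 471. -315.    2.]
divider_tab 0.7 [ 467. -276.   45.]
drill 0.6 [446. 271.  -5.]
hinge_jig 0.88 [791.  96.   1.]
top [[0.02, -1.0, 0.09, 534.5], [-1.0, -0.02, -0.05, 8.44], [0.05, -0.09, -0.99, 869.93]] 394.89722511750665
bracket_a_mid 0.58 [455. -23.  34.]
bracket_a_mid 0.54 [ 470. -276.   46.]
bracket_obtuse_mid 0.66 [617. -84.  19.]
bracket_webbed_mid 0.74 [ 650. -272.   44.]
tray 0.68 [ 466. -276.    3.]
tray 0.24 [618. -85.  18.]
slot_wanted 0.85 [ 462. -245.    6.]
bay_middle 0.7 [ 471. -314.    5.]
divider_tab 0.81 [ 467. -277.   47.]
drill 0.86 [446. 269.  -1.]
hinge_jig 0.62 [791.  94.  -1.]
hinge_jig 0.24 [ 468. -279.    5.]
```

View pics/top0.png

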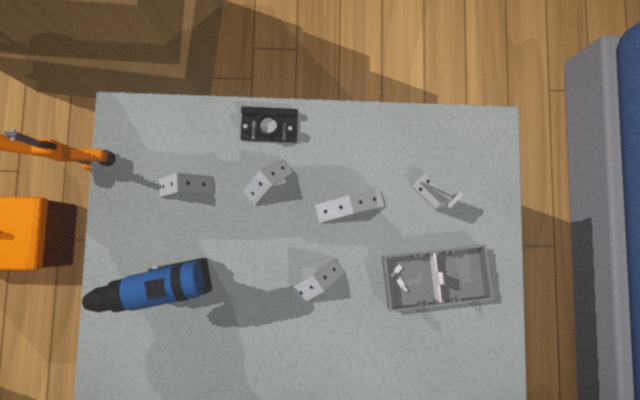

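View pics/scene0.png

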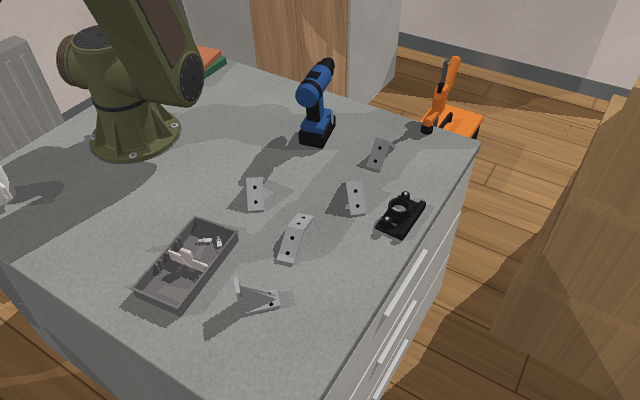

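```bash
python3 - <<'E'
from h import *
for n in ["top","scene"]:
    c=camera(n); find(["bracket_a_mid","bracket_b_mid","bracket_c_mid"],c)
    for t in ["bracket_a_mid","bracket_b_mid","bracket_c_mid","divider_tab","tray"]:
        for r in regions_of(t,c)[:5]:
            ys,xs=np.nonzero(r["mask"]); 
            if len(xs)>20: print(n,t,round(float(r["confidence"]),2),len(xs),xs.min(),xs.max(),ys.min(),ys.max(),np.round(cv2.minAreaRect(np.c_[xs,ys].astype(np.float32))[0]),cv2.minAreaRect(np.c_[xs,ys].astype(np.float32))[1:])
E
```

```text
bracket_a_mid 0.66 [457. -27.  32.]
bracket_b_mid 0.91 [671.  90.  33.]
bracket_b_mid 0.41 [459. -23.  34.]
bracket_c_mid 0.65 [652. 269.  32.]
top bracket_a_mid 0.86 1009 292 342 259 302 [318. 282.] ((20.858644485473633, 52.55261993408203), 54.29330825805664)
top bracket_b_mid 0.61 1012 244 293 159 204 [267. 179.] ((23.496658325195312, 52.14146041870117), 50.35582733154297)
top bracket_c_mid 0.63 1036 159 211 172 196 [185. 183.] ((23.520620346069336, 52.38456344604492), 87.1375961303711)
top bracket_c_mid 0.5 1017 244 292 159 204 [267. 179.] ((23.221864700317383, 51.9199333190918), 49.6859016418457)
top bracket_c_mid 0.48 313 431 443 255 300 [438. 277.] ((45.64478302001953, 10.418916702270508), 82.87498474121094)
top divider_tab 0.81 344 430 443 254 301 [438. 277.] ((47.63992691040039, 10.864490509033203), 82.56858825683594)
top tray 0.69 5598 382 493 245 311 [438. 278.] ((56.65807342529297, 106.49639892578125), 83.51692199707031)
bracket_a_mid 0.73 [452. -19.  30.]
bracket_b_mid 0.79 [669.  90.  26.]
bracket_c_mid 0.59 [650. 271.  31.]
scene bracket_b_mid 0.9 587 342 366 180 214 [354. 197.] ((33.86619186401367, 20.05667495727539), 80.53767395019531)
scene bracket_c_mid 0.83 514 367 394 138 169 [380. 154.] ((21.187259674072266, 30.674089431762695), 18.43494987487793)
scene bracket_c_mid 0.19 591 246 265 176 210 [256. 193.] ((34.0, 19.0), 90.0)
scene divider_tab 0.78 379 170 204 248 270 [188. 258.] ((36.671512603759766, 15.205260276794434), 26.56505012512207)
scene divider_tab 0.61 1399 375 425 191 240 [401. 215.] ((33.95671844482422, 47.676605224609375), 30.963756561279297)
scene tray 0.7 5239 131 238 215 316 [185. 263.] ((58.96788787841797, 114.09058380126953), 37.01066970825195)
```

The top view shows the right-angle brackets at pixels (318,282), (267,179) and (185,183). The obtuse reject is at (350,206), the webbed one at (437,190), and the tray at (438,278) with its divider in the middle slot. The scene view agrees. Next I'll fit their poses to the masks.

```bash
cat >> h.py <<'E'
from scipy.optimize import minimize
BR=np.array([[x,y,z] for x in(-20,20) for y,z in((-56.5,0),(-45.2,0),(0,62),(56.5,0),(0,50.7),(45.2,0))],float)
TR=np.array([[x,y,z] for x in(-57,57) for y in(-110,110) for z in(0,34)],float)
def T(q,P,z0=0):
    c,s=np.cos(q[2]),np.sin(q[2]); return P@np.array([[c,s,0],[-s,c,0],[0,0,1]])+[q[0],q[1],z0]
S=4
def sil(q,parts,c,z0=0):
    im=np.zeros((400*S,640*S),np.uint8)
    for P in parts:
        u=np.array([px(p,c) for p in T(q,P,z0)])
        cv2.fillConvexPoly(im,cv2.convexHull(((u+.5)*S).astype(np.int32)),1)
    return cv2.resize(im.astype(np.float32),(640,400),interpolation=cv2.INTER_AREA)
LEGS=[np.array([[x,s*y,z] for x in(-20,20) for y,z in((0,62.2),(0,50.9),(56.5,5.66),(50.9,0))],float) for s in(1,-1)]
def fit(q0,parts,obs,z0=0):
    f=lambda q:sum(np.abs(sil(q,parts,c,z0)-m).sum()/m.sum() for c,m in obs)
    best=None
    for a in ([0,.3,-.3] if len(q0)==3 else [0]):
        s0=np.array(q0)+[0,0,a]; r=minimize(f,s0,method="Nelder-Mead",options=dict(initial_simplex=[s0,s0+[8,0,0],s0+[0,8,0],s0+[0,0,.2]],xatol=.1,fatol=1e-4))
        if best is None or r.fun<best.fun: best=r
    return best
def mask(t,c,near):
    best=None
    for r in regions_of(t,c):
        ys,xs=np.nonzero(r["mask"])
        if len(xs)>20:
            d=np.hypot(xs.mean()-near[0],ys.mean()-near[1])
            if d<15 and best is None: best=r["mask"].astype(np.float32)
    return best
E
python3 - <<'E'
from h import *
C=[camera("top"),camera("scene")]
for n,q0,parts,z in [("bracket_a_mid",[454,-22,.7],LEGS,0),("bracket_b_mid",[670,90,.7],LEGS,0),("bracket_c_mid",[651,270,.0],LEGS,0),("tray",[465,-275,.1],[TR],0)]:
    obs=[(c,mask(n,c,px([q0[0],q0[1],30],c))) for c in C]; obs=[o for o in obs if o[1] is not None]
    sg=[1,-1] if n[0]=="b" else [1]
    for s in sg:
        r=fit([q0[0],q0[1],q0[2]*s],parts,obs,z); print(n,len(obs),np.round(r.x,3),round(r.fun,3))
    for o in obs: 
        r1=fit(r.x,parts,[o]); print("   single",np.round(r1.x,3),round(r1.fun,3))
print(read_state()["clock"])
E
```

```text
bracket_a_mid 2 [454.214 -21.765   0.633] 0.138
bracket_a_mid 2 [454.032 -21.669   0.631] 0.139
   single [454.142 -21.927   0.619] 0.073
   single [453.533 -21.615   0.632] 0.06
bracket_b_mid 2 [667.591  90.226   0.727] 0.157
bracket_b_mid 2 [667.7    90.481   0.727] 0.161
   single [668.311  89.592   0.735] 0.077
   single [667.36   90.976   0.713] 0.073
bracket_c_mid 1 [6.52126e+02 2.70607e+02 7.30000e-02] 0.078
bracket_c_mid 1 [6.52126e+02 2.70607e+02 7.30000e-02] 0.078
   single [6.52126e+02 2.70607e+02 7.30000e-02] 0.078
tray 2 [ 4.65351e+02 -2.77466e+02  1.28000e-01] 0.202
   single [ 4.65878e+02 -2.79382e+02  1.32000e-01] 0.084
   single [ 4.64757e+02 -2.76185e+02  1.32000e-01] 0.105
2.4
```

Request:
send_rows(
  series=[
    [[45, 30, 0], -2, 0],
    [[48, 42, 0], -2, 0],
    [[48, 42, 0], -2, 0],
    [[48, 42, 0], -2, 0],
    [[48, 43, -20], -2, 0],
    [[48, 44, -40], -1.7, 0],
    [[0, 0, -30], 0, 0],
    [[0, 0, 0], 0, 0],
    [[0, 0, 0], 0, 0],
  ],
  squeeze=15,
)

```text
clock: 3.3
eef_pos: [402.6, -332.5, 232.4]
eef_rot: [-3.141, 0.0, 0.131]
wrist_force: [0.0, 0.6, 0.0]
finger_gap: 47.0
finger_force: 0.0
```

```bash
python3 - <<'E'
from h import *
s=read_state(); print(s["clock"],np.round(s["eef_pos"],1),np.round(s["eef_rot"],3),s["finger_gap"],np.round(s["joints"],4).tolist())
c=camera("scene");cv2.imwrite("pics/s1.png",cv2.resize(c["color"][180:340,80:280],(800,640))[:600]); find(["divider_tab","tray"],c)
c=camera("top"); find(["divider_tab","tray"],c)
E
```

```text
3.3 [ 402.6 -332.5  232.4] [-3.141  0.     0.131] 46.98487480097619 [-0.7605, 0.3086, 1.6816, -0.0001, 1.1516, 0.6789]
divider_tab 0.79 [ 468. -274.   45.]
divider_tab 0.72 [ 469. -279.   47.]
tray 0.91 [ 466. -276.    4.]
```

View pics/s1.png

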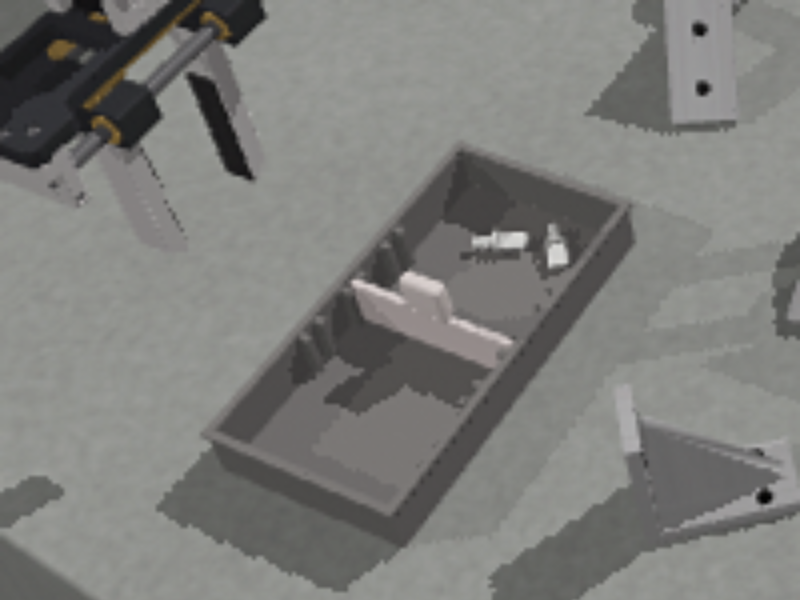

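The picture shows the divider upright in the middle slot, with its tab at crop (425,295), and the gripper arriving at the left, short of its target. I'll finish the approach and grip.

Request:
send_rows(
  series=[
    [[22, 19, 0], 0, 0],
    [[22, 19, 0], 0, 0],
    [[20, 18.5, 0], 0, 0],
    [[0, 0, -25], 0, 0],
    [[0, 0, -25], 0, 0],
    [[0, 0, -25], 0, 0],
    [[0, 0, -18], 0, 0],
    [[0, 0, -5], 0, 0],
    [[0, 0, 0], 0, 0],
    [[0, 0, 0], 0, 0],
  ],
)

```text
clock: 4.6
eef_pos: [467.0, -276.0, 134.8]
eef_rot: [3.141, -0.001, 0.131]
wrist_force: [-0.3, 0.2, 0.5]
finger_gap: 47.1
finger_force: 0.0
```

Request:
send_rows(
  series=[
    [[0, 0, 0], 0, 1],
    [[0, 0, 0], 0, 1],
    [[0, 0, 0], 0, 1],
    [[0, 0, 0], 0, 1],
    [[0, 0, 0], 0, 1],
    [[0, 0, 0], 0, 1],
    [[0, 0, 0], 0, 1],
    [[0, 0, 0], 0, 1],
  ],
)

```text
clock: 5.4
eef_pos: [466.7, -275.5, 133.7]
eef_rot: [-3.141, 0.0, 0.132]
wrist_force: [-1.0, 2.4, 2.1]
finger_gap: 10.0
finger_force: 15.0
```

```bash
python3 - <<'E'
from h import *
s=read_state(); print(s["clock"],np.round(s["eef_pos"],1),s["finger_gap"],s["wrist_force"],s["moment"])
c=camera("top");find(["divider_tab"],c);cv2.imwrite("pics/t1.png",cv2.resize(c["color"][220:320,360:520],(800,500),interpolation=cv2.INTER_CUBIC))
E
```

```text
5.4 [ 466.7 -275.5  133.7] 10.024631700294012 [-0.9964358   2.35064483  2.10106695] [ 0.48535771  0.07053511 -0.0814498 ]
divider_tab 0.51 [ 469. -279.   47.]
```

Request:
send_rows(
  series=[
    [[-0.2, 1.5, 0], 0, 1],
    [[0, 0, 0], 0, 1],
    [[0, 0, 0], 0, 1],
  ],
)

```text
clock: 5.8
eef_pos: [466.5, -274.2, 133.7]
eef_rot: [3.141, -0.0, 0.132]
wrist_force: [0.2, 1.0, 1.4]
finger_gap: 9.7
finger_force: 15.0
```

Request:
send_rows(
  series=[
    [[0, 0, 10], 0, 1],
    [[0, 0, 15], 0, 1],
    [[0, 0, 15], 0, 1],
    [[-2.3, 17.6, 0], 0, 1],
    [[-2.3, 17.6, 0], 0, 1],
    [[0, 0, 0], 0, 1],
    [[0, 0, 0], 0, 1],
    [[0, 0, 0], 0, 1],
  ],
  squeeze=20,
)

```text
clock: 6.6
eef_pos: [462.0, -239.2, 173.6]
eef_rot: [3.142, 0.0, 0.132]
wrist_force: [0.5, -0.2, -1.0]
finger_gap: 9.7
finger_force: 20.0
```

```bash
python3 - <<'E'
from h import *
c=camera("scene");cv2.imwrite("pics/s2.png",cv2.resize(c["color"][190:290,120:260],(800,571),interpolation=cv2.INTER_CUBIC))
E
```

```text
(no output)
```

View pics/s2.png

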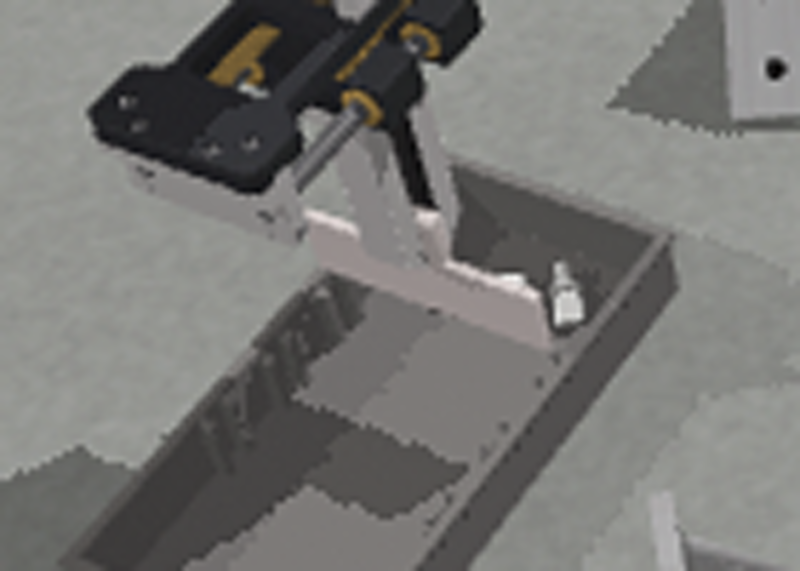

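The divider is held level above the wanted slot, with its lower edge running to crop (550,345). I'll lower it in stages.

Request:
send_rows(
  series=[
    [[0, 0, -8], 0, 1],
    [[0, 0, -6], 0, 1],
    [[0, 0, -6], 0, 1],
    [[0, 0, 0], 0, 1],
    [[0, 0, 0], 0, 1],
  ],
)

```text
clock: 7.15
eef_pos: [461.9, -238.9, 153.4]
eef_rot: [-3.141, 0.0, 0.132]
wrist_force: [0.3, 1.3, -0.3]
finger_gap: 10.1
finger_force: 20.0
```

Request:
send_rows(
  series=[
    [[0, 0, -6], 0, 1],
    [[0, 0, -6], 0, 1],
    [[0, 0, -5], 0, 1],
    [[0, 0, -2.5], 0, 1],
    [[0, 0, 0], 0, 1],
    [[0, 0, 0], 0, 1],
  ],
)

```text
clock: 7.75
eef_pos: [461.9, -238.9, 134.1]
eef_rot: [-3.142, 0.0, 0.132]
wrist_force: [0.1, 0.1, -0.5]
finger_gap: 9.8
finger_force: 20.0
```

Request:
send_rows(
  series=[
    [[0, 0, 0], 0, 0.2],
    [[0, 0, 0], 0, 0.2],
    [[0, 0, 0], 0, 0.2],
    [[0, 0, 0], 0, 0.2],
    [[0, 0, 10], 0, 0.2],
    [[0, 0, 20], 0, 0],
    [[0, 0, 30], 0, -0.3],
    [[-1, 30, 30], 8, -0.3],
    [[-1, 35, 10], 8, -0.3],
    [[-2, 35, 0], 8, -0.3],
    [[-2, 35, 0], 8, -0.3],
    [[-2, 35, 0], 8, -0.3],
  ],
)

```text
clock: 8.95
eef_pos: [453.6, -67.6, 235.1]
eef_rot: [3.141, -0.001, 0.835]
wrist_force: [0.6, -1.1, 0.6]
finger_gap: 61.1
finger_force: 0.0
```

Request:
send_rows(
  series=[
    [[0, 25, 0], 8, -0.3],
    [[0, 20, 0], 8, -0.3],
    [[0, 0, 0], 8, -0.3],
    [[0, 0, 0], 8, -0.3],
    [[0, 0, 0], 8, -0.3],
    [[0, 0, 0], 8, -0.3],
    [[0, 0, 0], 8, -0.3],
    [[0, 0, 0], 8, -0.3],
    [[0, 0, 0], 8, -0.3],
    [[0, 0, 0], 6, -0.3],
    [[0, 0, 0], 0, -0.3],
  ],
)

```text
clock: 10.05
eef_pos: [453.9, -23.9, 234.8]
eef_rot: [3.141, 0.001, 2.193]
wrist_force: [0.7, 0.5, 0.3]
finger_gap: 60.9
finger_force: 0.0
```

```bash
python3 - <<'E'
from h import *
s=read_state(); print(s["clock"],np.round(s["eef_pos"],1),np.round(s["eef_rot"],3),s["finger_gap"],np.round(s["joints"],4).tolist())
c=camera("top"); find(["divider_tab"],c)
c2=camera("scene"); find(["divider_tab"],c2)
cv2.imwrite("pics/s3.png",np.hstack([cv2.resize(c2["color"][180:330,110:260],(400,400)),cv2.resize(c["color"][225:325,370:470+0],(400,400),interpolation=cv2.INTER_CUBIC)]))
E
```

```text
10.05 [453.9 -23.9 234.8] [3.141e+00 1.000e-03 2.193e+00] 60.890139036818695 [-0.1332, 0.1607, 1.8606, -0.0, 1.1196, -0.7551]
divider_tab 0.57 [ 462. -241.   47.]
divider_tab 0.91 [ 462. -237.   43.]
```

View pics/s3.png

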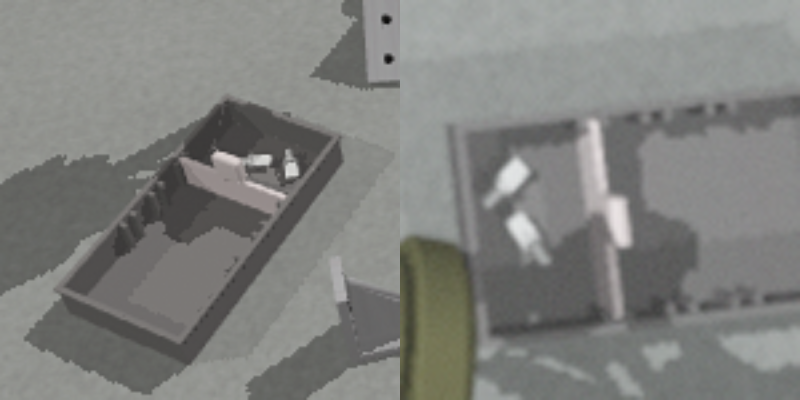

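The divider stands home in the slot beside the pegs, with its tab at (225,165) in the left half. Now bracket a.

Request:
send_rows(
  series=[
    [[0, 2, -25], 0.6, -0.3],
    [[0, 0, -25], 0, -0.3],
    [[0, 0, -20], 0, -0.3],
    [[0, 0, -12], 0, -0.3],
    [[0, 0, -3], 0, -0.3],
    [[0, 0, 0], 0, -0.3],
    [[0, 0, 0], 0, 1],
    [[0, 0, 0], 0, 1],
    [[0, 0, 0], 0, 1],
    [[0, 0, 0], 0, 1],
    [[0, 0, 0], 0, 1],
  ],
  squeeze=50,
)

```text
clock: 11.35
eef_pos: [454.2, -21.9, 149.6]
eef_rot: [3.141, 0.001, 2.201]
wrist_force: [0.6, 0.4, 4.6]
finger_gap: 39.2
finger_force: 50.0
```

Request:
send_rows(
  series=[
    [[0, 0, 15], 0, 1],
    [[0, 0, 25], 0, 1],
    [[0, 0, 25], 0, 1],
    [[0, 0, 25], 0, 1],
    [[1, -25, 0], -2.6, 1],
    [[2, -35, 0], -4, 1],
    [[2, -40, 0], -4, 1],
    [[2, -40, 0], -4, 1],
    [[2, -40, 0], -4, 1],
    [[2, -40, 0], -4, 1],
    [[2, -40, 0], -4, 1],
    [[2.8, -31, 0], -2, 1],
  ],
)

```text
clock: 12.55
eef_pos: [469.1, -314.9, 238.4]
eef_rot: [-3.14, -0.001, 1.699]
wrist_force: [0.4, 0.3, -3.4]
finger_gap: 38.9
finger_force: 50.0
```

Request:
send_rows(
  series=[
    [[0, 0, 0], 0, 1],
    [[0, 0, 0], 0, 1],
    [[0, 0, 0], 0, 1],
  ],
)

```text
clock: 12.85
eef_pos: [469.6, -312.0, 238.8]
eef_rot: [-3.141, -0.001, 1.703]
wrist_force: [0.2, -0.2, -3.9]
finger_gap: 38.8
finger_force: 50.0
```

```bash
python3 - <<'E'
from h import *
s=read_state(); print(s["clock"],np.round(s["eef_pos"],1),np.round(s["eef_rot"],3),s["finger_gap"],s["wrist_force"],np.round(s["joints"],4).tolist())
c=camera("scene"); find(["bracket_a_mid"],c);cv2.imwrite("pics/s4.png",cv2.resize(c["color"][180:320,90:286],(800,571),interpolation=cv2.INTER_CUBIC))
E
```

```text
12.85 [ 469.6 -312.   238.8] [-3.141e+00 -1.000e-03  1.703e+00] 38.83995102286686 [ 0.15427494 -0.18818326 -3.85828238] [-0.6515, 0.3897, 1.5548, 0.0001, 1.1983, -0.7841]
bracket_a_mid 0.59 [ 470. -309.  119.]
```

View pics/s4.png

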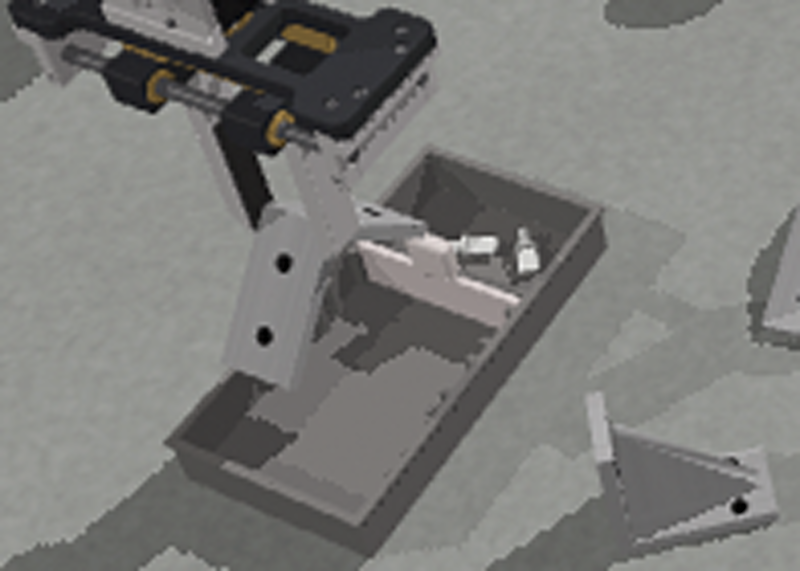

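```bash
cat >> h.py <<'E'
def tilt_err(q,zr,C,obs):
    import scipy.spatial.transform as st
    for t in np.arange(-.4,.41,.1):
        R=st.Rotation.from_euler("x",t).as_matrix()
        parts=[(P-[0,0,55])@R.T+[0,0,zr-7] for P in LEGS]
        print(round(t,1),[round(float(np.abs(sil(q,parts,c)-m).sum()/m.sum()),2) for c,m in obs])
E
python3 - <<'E'
from h import *
C=[camera("scene"),camera("top")]; q=(469.6,-312,.132)
obs=[(c,mask("bracket_a_mid",c,px([*q[:2],120],c))) for c in C]; print([o[1] is not None for o in obs])
tilt_err(q,151.5,C,[o for o in obs if o[1] is not None])
E
```

```text
[True, True]
-0.4 [0.74, 0.69]
-0.3 [0.62, 0.56]
-0.2 [0.51, 0.42]
-0.1 [0.36, 0.3]
-0.0 [0.2, 0.22]
0.1 [0.35, 0.19]
0.2 [0.58, 0.22]
0.3 [0.78, 0.28]
0.4 [0.97, 0.34]
```

The bracket hangs level over the bay, with its near leg at crop (265,300). The tilt fit gives about 0. Lowering.

Request:
send_rows(
  series=[
    [[0.4, -1.2, -15], 0, 1],
    [[0, 0, -20], 0, 1],
    [[0, 0, -20], 0, 1],
    [[0, 0, -15], 0, 1],
    [[0, 0, -9], 0, 1],
    [[0, 0, -4], 0, 1],
    [[0, 0, -2], 0, 1],
    [[0, 0, -1], 0, 1],
    [[0, 0, 0], 0, 1],
  ],
)

```text
clock: 14.05
eef_pos: [470.2, -314.2, 153.6]
eef_rot: [3.141, 0.001, 1.702]
wrist_force: [-0.1, 1.4, -3.8]
finger_gap: 39.3
finger_force: 50.0
```

Request:
send_rows(
  series=[
    [[0, 0, -1], 0, 1],
    [[0, 0, 0], 0, 1],
    [[0, 0, 0], 0, 1],
  ],
)

```text
clock: 14.35
eef_pos: [470.3, -314.3, 152.7]
eef_rot: [3.141, 0.001, 1.702]
wrist_force: [-0.2, 0.6, 2.4]
finger_gap: 39.0
finger_force: 50.0
```

Request:
send_rows(
  series=[
    [[0, 0, 0], 0, -0.2],
    [[0, 0, 0], 0, -0.2],
    [[0, 0, 0], 0, -0.2],
    [[0, 0, 15], 0, -0.3],
    [[0, 0, 25], 0, -0.3],
    [[0, 0, 30], 0, -0.3],
    [[5, 20, 10], 2, -0.3],
    [[10, 30, 0], 4, -0.3],
    [[15, 35, 0], 4, -0.3],
    [[18, 40, 0], 4, -0.3],
    [[20, 40, 0], 4, -0.3],
    [[20, 40, 0], 4, -0.3],
  ],
)

```text
clock: 15.55
eef_pos: [558.7, -107.5, 233.6]
eef_rot: [3.141, 0.001, 2.089]
wrist_force: [1.0, 0.2, 0.5]
finger_gap: 61.3
finger_force: 0.0
```

Request:
send_rows(
  series=[
    [[20, 40, 0], 4, -0.3],
    [[20, 40, 0], 4, -0.3],
    [[20, 40, 0], 4, -0.3],
    [[20, 35, 0], 0.1, -0.3],
    [[15, 25, 0], 0, -0.3],
    [[9, 15, 0], 0, -0.3],
    [[5, 5, 0], 0, -0.3],
    [[0, 0, 0], 0, -0.3],
    [[0, 0, 0], 0, -0.3],
  ],
)

```text
clock: 16.45
eef_pos: [666.9, 90.0, 232.5]
eef_rot: [-3.142, 0.0, 2.297]
wrist_force: [-0.0, -0.2, -0.2]
finger_gap: 60.8
finger_force: 0.0
```

```bash
python3 - <<'E'
from h import *
s=read_state(); print(s["clock"],np.round(s["eef_pos"],1),np.round(s["eef_rot"],3),s["finger_gap"],s["wrist_force"],np.round(s["joints"],4).tolist())
C=[camera("top"),camera("scene")]
q=[471,-314,.132]
for c in C:
    m=mask("bracket_a_mid",c,px([*q[:2],35],c))
    if m is not None: r=fit(q,LEGS,[(c,m)],3); print("placed",np.round(r.x,3),r.fun)
q=[667.6,90.3,.727]; m=mask("bracket_b_mid",C[1],px([*q[:2],35],C[1]))
if m is not None: r=fit(q,LEGS,[(C[1],m)],0); print("b",np.round(r.x,3),r.fun)
# kinematics fit samples
E
```

```text
16.45 [666.9  90.  232.5] [-3.142  0.     2.297] 60.84084927624523 [-0.02701986 -0.17979844 -0.17992343] [0.0798, 0.6331, 1.204, -0.0001, 1.3045, -0.6463]
placed [ 4.71575e+02 -3.14548e+02  1.03000e-01] 0.04378669336438179
placed [ 4.70318e+02 -3.13109e+02  1.32000e-01] 0.07054515182971954
b [667.03   92.883   0.689] 0.08108372241258621
```

Request:
send_rows(
  series=[
    [[0.5, 0.5, -20], 0, -0.3],
    [[0, 0, -25], 0, -0.3],
    [[0, 0, -22], 0, -0.3],
    [[0, 0, -12], 0, -0.3],
    [[0, 0, -4], 0, -0.3],
    [[0, 0, 0], 0, -0.3],
    [[0, 0, 0], 0, 1],
    [[0, 0, 0], 0, 1],
    [[0, 0, 0], 0, 1],
    [[0, 0, 0], 0, 1],
    [[0, 0, 0], 0, 1],
  ],
)

```text
clock: 17.8
eef_pos: [667.8, 91.4, 149.8]
eef_rot: [3.141, 0.001, 2.298]
wrist_force: [0.2, -0.5, 3.8]
finger_gap: 38.9
finger_force: 50.0
```

Request:
send_rows(
  series=[
    [[0, 0, 15], 0, 1],
    [[0, 0, 25], 0, 1],
    [[0, 0, 30], 0, 1],
    [[-5, -5, 20], 0, 1],
    [[-10, -20, 0], -2.1, 1],
    [[-18, -35, 0], -4, 1],
    [[-20, -40, 0], -4, 1],
    [[-20, -40, 0], -4, 1],
    [[-20, -40, 0], -4, 1],
    [[-20, -40, 0], -4, 1],
    [[-20, -40, 0], -4, 1],
    [[-20, -40, 0], -4, 1],
  ],
)

```text
clock: 19.0
eef_pos: [513.4, -210.0, 239.9]
eef_rot: [3.141, 0.0, 1.769]
wrist_force: [0.7, 0.2, -2.6]
finger_gap: 38.7
finger_force: 50.0
```

Request:
send_rows(
  series=[
    [[-16, -35, 0], -4, 1],
    [[-12, -30, 0], 0, 1],
    [[-10, -20, 0], 0, 1],
    [[-4, -12, 0], 0, 1],
    [[-1, -5, 0], 0, 1],
    [[0, 0, 0], 0, 1],
    [[0, 0, 0], 0, 1],
    [[0, 0, 0], 0, 1],
  ],
)

```text
clock: 19.8
eef_pos: [472.0, -309.8, 239.2]
eef_rot: [-3.142, -0.0, 1.704]
wrist_force: [0.8, 0.2, -4.0]
finger_gap: 39.1
finger_force: 50.0
```

```bash
python3 - <<'E'
from h import *
s=read_state(); p=s["eef_pos"]; print(s["clock"],np.round(p,1),np.round(s["eef_rot"],3),s["finger_gap"],s["wrist_force"])
C=[camera("scene"),camera("top")]; q=(p[0],p[1],.132)
obs=[(c,mask("bracket_b_mid",c,px([*q[:2],120],c))) for c in C]
tilt_err(q,p[2]-149.8+62,C,[o for o in obs if o[1] is not None])
E
```

```text
19.8 [ 472.  -309.8  239.2] [-3.142 -0.     1.704] 39.07345139014991 [ 0.82254216  0.1556025  -3.98070235]
-0.4 [0.76]
-0.3 [0.64]
-0.2 [0.51]
-0.1 [0.38]
-0.0 [0.22]
0.1 [0.38]
0.2 [0.62]
0.3 [0.84]
0.4 [1.04]
```

Request:
send_rows(
  series=[
    [[-1.7, -4.4, 0], 0, 1],
    [[0, 0, -20], 0, 1],
    [[0, 0, -20], 0, 1],
    [[0, 0, -17], 0, 1],
    [[0, 0, -10], 0, 1],
    [[0, 0, -4], 0, 1],
    [[0, 0, 0], 0, 1],
    [[0, 0, 0], 0, 1],
  ],
)

```text
clock: 20.8
eef_pos: [470.1, -315.2, 168.9]
eef_rot: [3.141, 0.001, 1.702]
wrist_force: [-0.6, 0.7, -4.0]
finger_gap: 39.1
finger_force: 50.0
```

Request:
send_rows(
  series=[
    [[0.1, 0.9, -2], 0, 1],
    [[0, 0, -1.5], 0, 1],
    [[0, 0, -1], 0, 1],
    [[0, 0, 0], 0, 1],
    [[0, 0, 0], 0, 1],
  ],
)

```text
clock: 21.3
eef_pos: [470.1, -314.1, 164.2]
eef_rot: [3.141, 0.0, 1.702]
wrist_force: [-1.3, 3.2, 4.7]
finger_gap: 39.2
finger_force: 50.0
```

Request:
send_rows(
  series=[
    [[0, 0, 0], 0, -0.1],
    [[0, 0, 0], 0, -0.2],
    [[0, 0, 0], 0, -0.3],
    [[0, 0, 0], 0, -0.3],
    [[0, 0, 15], 0, -0.3],
    [[0, 0, 25], 0, -0.3],
    [[0, 0, 30], 0, -0.3],
    [[5, 15, 25], 0, -0.3],
    [[12, 30, 10], 0, -0.3],
    [[18, 40, 0], 0, -0.3],
    [[20, 40, 0], 0, -0.3],
    [[20, 40, 0], 0, -0.3],
  ],
)

```text
clock: 22.5
eef_pos: [545.5, -147.6, 270.1]
eef_rot: [3.14, 0.001, 1.702]
wrist_force: [-0.2, -0.5, 0.4]
finger_gap: 61.0
finger_force: 0.0
```

```bash
python3 - <<'E'
from h import *
s=read_state(); j=s["joints"];p=s["eef_pos"]; print(s["clock"],np.round(p,1),np.round(s["eef_rot"],3),s["wrist_force"])
D=[(181.2,519.1,302.1,.3,1.522),(402.6,332.5,232.4,.3086,1.6816),(453.9,23.9,234.8,.1607,1.8606),(469.6,312,238.8,.3897,1.5548),(666.9,90,232.5,.6331,1.204)]
A=[];b=[]
for x,y,z,q2,q3 in D:
    A+=[[1,0,np.sin(q2),np.sin(q2+q3)],[0,1,np.cos(q2),np.cos(q2+q3)]]; b+=[np.sqrt(x*x+y*y-36.6**2),z]
k,res,_,_=np.linalg.lstsq(np.array(A),np.array(b),rcond=None); print("a,h-L3,L1,L2",k,res)
from scipy.optimize import fsolve
for x,y,z in [(652,270.6,149.5),(652,270.6,240),(650,100,260)]:
    r=np.sqrt(x*x+y*y-36.6**2)
    q=fsolve(lambda q:[k[0]+k[2]*np.sin(q[0])+k[3]*np.sin(q[0]+q[1])-r,k[1]+k[2]*np.cos(q[0])+k[3]*np.cos(q[0]+q[1])-z],[.6,1.2])
    print(x,y,z,q,"elbow r",k[0]+k[2]*np.sin(q[0]),"elbow z - wrist z",-k[3]*np.cos(q.sum()),"wrist r",r)
C=[camera("top"),camera("scene")]
for c in C:
    find(["bracket_c_mid","drill"],c)
    m=mask("bracket_c_mid",c,px([652,270.6,31],c))
    if m is not None: r=fit([652,270.6,.073],LEGS,[(c,m)]); print(np.round(r.x,3),r.fun)
c=C[1];cv2.imwrite("pics/s5.png",c["color"])
E
```

```text
22.5 [ 545.5 -147.6  270.1] [3.140e+00 1.000e-03 1.702e+00] [-0.17782026 -0.47415787  0.35094522]
a,h-L3,L1,L2 [-18.69254631  -2.66984846 437.36960261 447.5366178 ] [32.58457754]
652 270.6 149.5 [0.7745062  1.16296364] elbow r 287.1876628852023 elbow z - wrist z 160.44727664444287 wrist r 704.9743257736412
652 270.6 240 [0.70994805 1.06111639] elbow r 266.38249835699037 elbow z - wrist z 89.029395123813 wrist r 704.9743257736412
650 100 260 [0.58035492 1.22287492] elbow r 221.12629566104636 elbow z - wrist z 103.08839455017518 wrist r 656.628083468869
bracket_c_mid 0.98 [651. 270.  32.]
drill 0.57 [448. 265.  -1.]
[6.52694e+02 2.69767e+02 8.50000e-02] 0.05699760839343071
bracket_c_mid 0.73 [651. 271.  32.]
bracket_c_mid 0.18 [625. -88.  20.]
drill 0.75 [447. 271.  -2.]
[6.50765e+02 2.69351e+02 1.36000e-01] 0.08574379980564117
```

View pics/s5.png

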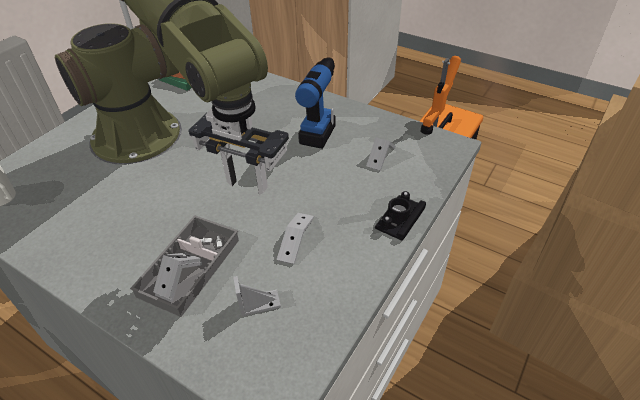

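The view shows the two brackets nested in the tray at (170,275) and bracket c at (378,153), clear of the drill at (317,120). On to bracket c.

Request:
send_rows(
  series=[
    [[15, 30, 0], -1, -0.3],
    [[15, 40, 0], -1, -0.3],
    [[15, 40, 0], -1, -0.3],
    [[15, 40, 0], 0, -0.3],
    [[10, 40, 0], 0, -0.3],
    [[10, 40, 0], 0, -0.3],
    [[10, 40, 0], 0, -0.3],
    [[5, 40, 0], 0, -0.3],
    [[5, 40, 0], 0, -0.3],
    [[0, 30, 0], 0, -0.3],
    [[0, 20, 0], 0, -0.3],
    [[0, 10, 0], 0, -0.3],
  ],
)

```text
clock: 24.1
eef_pos: [645.0, 261.6, 268.5]
eef_rot: [-3.141, 0.0, 1.65]
wrist_force: [0.5, -0.7, -0.2]
finger_gap: 61.0
finger_force: 0.0
```

Request:
send_rows(
  series=[
    [[0, 0, 0], 0, -0.3],
    [[0, 0, 0], 0, -0.3],
  ],
)

```text
clock: 24.3
eef_pos: [645.3, 259.6, 268.7]
eef_rot: [3.142, 0.0, 1.649]
wrist_force: [-0.2, -0.2, 0.9]
finger_gap: 61.0
finger_force: 0.0
```

Request:
send_rows(
  series=[
    [[6.5, 10, 0], 0, -0.3],
    [[0, 0, -25], 0, -0.3],
    [[0, 0, -30], 0, -0.3],
    [[0, 0, -30], 0, -0.3],
    [[0, 0, -22], 0, -0.3],
    [[0, 0, -9], 0, -0.3],
    [[0, 0, -3], 0, -0.3],
    [[0, 0, 0], 0, -0.3],
    [[0, 0, 0], 0, -0.3],
  ],
)

```text
clock: 25.2
eef_pos: [652.0, 270.8, 151.2]
eef_rot: [3.14, -0.001, 1.65]
wrist_force: [0.2, -0.9, 0.7]
finger_gap: 61.0
finger_force: 0.0
```

Request:
send_rows(
  series=[
    [[0, -0.5, -1.5], 0, -0.3],
    [[0, 0, 0], 0, 1],
    [[0, 0, 0], 0, 1],
    [[0, 0, 0], 0, 1],
    [[0, 0, 0], 0, 1],
    [[0, 0, 0], 0, 1],
    [[0, 0, 0], 0, 1],
  ],
)

```text
clock: 25.9
eef_pos: [651.6, 270.4, 148.3]
eef_rot: [3.141, -0.0, 1.65]
wrist_force: [-0.3, -0.1, 0.8]
finger_gap: 39.7
finger_force: 50.0
```

Request:
send_rows(
  series=[
    [[0, 0, 15], 0, 1],
    [[0, 0, 25], 0, 1],
    [[0, 0, 30], 0, 1],
    [[0, -10, 30], 0, 1],
    [[0, -25, 10], 0, 1],
    [[0, -40, 0], 0, 1],
    [[0, -40, 0], 0, 1],
    [[-5, -40, 0], 0, 1],
    [[-5, -40, 0], 0, 1],
    [[-10, -40, 0], 0, 1],
    [[-15, -40, 0], 0, 1],
    [[-20, -40, 0], 1, 1],
  ],
)

```text
clock: 27.1
eef_pos: [595.7, -46.1, 258.6]
eef_rot: [-3.141, -0.0, 1.668]
wrist_force: [0.3, -1.5, -3.8]
finger_gap: 39.3
finger_force: 50.0
```

Request:
send_rows(
  series=[
    [[-20, -40, 0], 1, 1],
    [[-20, -40, 0], 1, 1],
    [[-20, -40, 0], 0, 1],
    [[-20, -40, 0], 0, 1],
    [[-18, -38, 0], 0, 1],
    [[-12, -30, 0], 0, 1],
    [[-8, -20, 0], 0, 1],
    [[-4, -10, 0], 0, 1],
    [[0, 0, 0], 0, 1],
    [[0, 0, 0], 0, 1],
    [[0, 0, 0], 0, 1],
  ],
)

```text
clock: 28.2
eef_pos: [475.0, -301.6, 258.3]
eef_rot: [3.142, -0.0, 1.704]
wrist_force: [-0.4, -0.3, -4.5]
finger_gap: 39.5
finger_force: 50.0
```

```bash
python3 - <<'E'
from h import *
s=read_state(); p=s["eef_pos"]; print(s["clock"],np.round(p,1),np.round(s["eef_rot"],3),s["finger_gap"],s["wrist_force"])
C=[camera("scene"),camera("top")]; q=(p[0],p[1],.132)
for c in C:
    m=mask("bracket_c_mid",c,px([*q[:2],p[2]-118],c))
    if m is not None: tilt_err(q,p[2]-148.5+62,C,[(c,m)])
E
```

```text
28.2 [ 475.  -301.6  258.3] [ 3.142 -0.     1.704] 39.45295653051716 [-0.3802686  -0.29708604 -4.53004314]
-0.4 [0.72]
-0.3 [0.6]
-0.2 [0.47]
-0.1 [0.33]
-0.0 [0.17]
0.1 [0.36]
0.2 [0.59]
0.3 [0.79]
0.4 [0.98]
-0.4 [0.73]
-0.3 [0.6]
-0.2 [0.47]
-0.1 [0.36]
-0.0 [0.29]
0.1 [0.25]
0.2 [0.25]
0.3 [0.3]
0.4 [0.36]
```

Request:
send_rows(
  series=[
    [[-5, -12.5, 0], 0, 1],
    [[0, 0, -20], 0, 1],
    [[0, 0, -22], 0, 1],
    [[0, 0, -20], 0, 1],
    [[0, 0, -12], 0, 1],
    [[0, 0, -4], 0, 1],
    [[0, 0, 0], 0, 1],
    [[0, 0, 0], 0, 1],
    [[0, 0, 0], 0, 1],
  ],
)

```text
clock: 29.3
eef_pos: [469.7, -315.3, 181.1]
eef_rot: [3.141, 0.001, 1.702]
wrist_force: [-0.0, -0.0, -3.6]
finger_gap: 38.8
finger_force: 50.0
```

Request:
send_rows(
  series=[
    [[0.5, 1.1, -2], 0, 1],
    [[0, 0, -2], 0, 1],
    [[0, 0, 0], 0, 1],
    [[0, 0, 0], 0, 1],
    [[0, 0, 0], 0, 1],
  ],
)

```text
clock: 29.8
eef_pos: [470.0, -314.1, 176.2]
eef_rot: [3.142, 0.0, 1.702]
wrist_force: [0.1, 0.7, -4.2]
finger_gap: 39.2
finger_force: 50.0
```

Request:
send_rows(
  series=[
    [[0, 0, -1], 0, 1],
    [[0, 0, 0], 0, 1],
    [[0, 0, 0], 0, 1],
  ],
)

```text
clock: 30.1
eef_pos: [470.0, -314.0, 175.1]
eef_rot: [-3.142, -0.0, 1.702]
wrist_force: [0.6, -0.6, -3.7]
finger_gap: 39.2
finger_force: 50.0
```

Request:
send_rows(
  series=[
    [[0.1, -0.1, -0.8], 0, 1],
    [[0, 0, 0], 0, 1],
    [[0, 0, 0], 0, 1],
  ],
)

```text
clock: 30.4
eef_pos: [470.1, -314.1, 174.4]
eef_rot: [-3.142, -0.0, 1.702]
wrist_force: [0.7, 0.1, -3.7]
finger_gap: 39.5
finger_force: 50.0
```

Request:
send_rows(
  series=[
    [[0, 0, -0.5], 0, 1],
    [[0, 0, 0], 0, 1],
    [[0, 0, 0], 0, 1],
  ],
)

```text
clock: 30.7
eef_pos: [470.2, -314.1, 174.2]
eef_rot: [3.141, 0.0, 1.702]
wrist_force: [-1.0, 2.2, 2.0]
finger_gap: 39.3
finger_force: 50.0
```

Seated. I'll release, rise and check.

Request:
send_rows(
  series=[
    [[0, 0, 0], 0, -0.1],
    [[0, 0, 0], 0, -0.2],
    [[0, 0, 0], 0, -0.3],
    [[0, 0, 0], 0, -0.3],
    [[0, 0, 15], 0, -0.3],
    [[0, 0, 30], 0, -0.3],
    [[0, 0, 35], 0, -0.3],
    [[-5, 15, 25], 0, -0.3],
    [[-8, 35, 0], 0, -0.3],
    [[-8, 40, 0], 0, -0.3],
    [[-5, 40, 0], 0, -0.3],
    [[0, 40, 0], 0, -0.3],
  ],
)

```text
clock: 31.9
eef_pos: [443.4, -142.8, 279.0]
eef_rot: [3.141, 0.0, 1.702]
wrist_force: [0.9, 0.1, 0.5]
finger_gap: 60.8
finger_force: 0.0
```

Request:
send_rows(
  series=[
    [[0, 30, 0], 0, -0.3],
    [[0, 0, 0], 0, -0.3],
    [[0, 0, 0], 0, -0.3],
  ],
)

```text
clock: 32.2
eef_pos: [444.2, -113.9, 279.1]
eef_rot: [3.141, 0.0, 1.704]
wrist_force: [0.2, -1.0, 0.3]
finger_gap: 61.2
finger_force: 0.0
```

```bash
python3 - <<'E'
from h import *
c=camera("top");c2=camera("scene"); find(["divider_tab","bracket_obtuse_mid","bracket_webbed_mid","drill","hinge_jig"],c2); find(["bracket_a_mid"],c)
cv2.imwrite("pics/s6.png",np.hstack([cv2.resize(c2["color"][190:310,120:240],(400,400),interpolation=cv2.INTER_CUBIC),cv2.resize(c["color"][225:325,395:495],(400,400),interpolation=cv2.INTER_CUBIC)]))
for n,cc in(("scene",c2),("top",c)):
    for z in (3,14.3,25.6): print(n,[np.round(px(p,cc),1).tolist() for p in T((470.2,-314.1,.132),np.array([[20,0,62.2],[-20,0,62.2],[20,-50.9,0],[20,50.9,0.]]),z)])
E
```

```text
divider_tab 0.64 [ 465. -238.   43.]
bracket_obtuse_mid 0.81 [623. -90.  26.]
bracket_obtuse_mid 0.5 [ 472. -315.   55.]
bracket_webbed_mid 0.86 [ 648. -268.   42.]
drill 0.94 [446. 269.  -1.]
hinge_jig 0.65 [790.  97.   4.]
bracket_a_mid 0.52 [ 473. -318.   36.]
scene [[180.0, 264.2], [164.0, 258.0], [171.9, 301.0], [200.3, 264.7]]
scene [[178.8, 260.8], [162.6, 254.5], [170.6, 297.9], [199.3, 261.5]]
scene [[177.5, 257.2], [161.3, 251.0], [169.3, 294.7], [198.2, 258.3]]
top [[459.8, 267.6], [462.6, 287.2], [471.1, 263.2], [426.2, 268.5]]
top [[462.0, 267.9], [464.8, 287.9], [473.3, 263.4], [427.8, 268.9]]
top [[464.2, 268.3], [467.1, 288.5], [475.5, 263.7], [429.5, 269.2]]
```

View pics/s6.png

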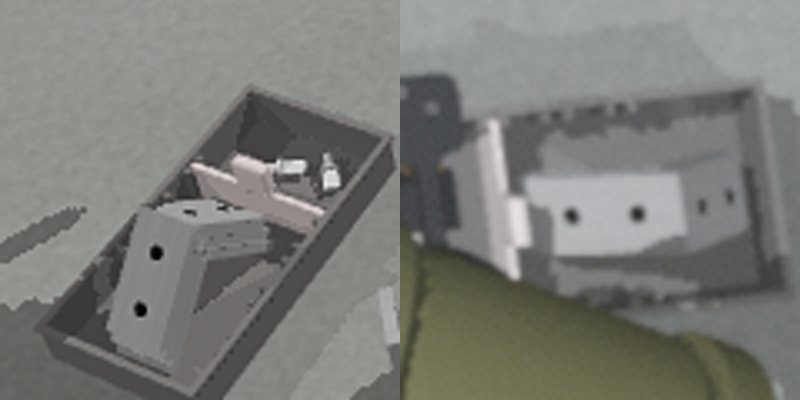

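The picture shows the three brackets nested as one flush stack. Its ridge runs from crop (140,205) to (193,225), where a seated third bracket should be, at (138,203) to (192,224). The divider is home and the bystanders have not moved.

```bash
python3 -c "from cell import *; print(sign_off())"
```

```text
the job is handed in; nothing more can be done
None
```

I moved the divider into the slot by the shelf pegs, nested the three matching brackets in the bay as one upright seated stack, left the rejects, drill and jig where they were, and handed the job in at about 33 s on the robot's clock.

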